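# Set the folded solar panel like its neighbour

### The job

Someone has left a tea tin on the folded-down panel of the solar charging station: put the tin gently and squarely on top of the column of two like tins, then raise that panel until, left on its own, it stands at the same tilt as the neighbouring panel. Its hinge is stiff and springs back somewhat when let go, so check it after releasing. Leave the neighbouring panel, the column and the other things on the sill where they are.

Things in the scene. Friction and masses are not known exactly. Their poses are not given: they have to be found in the camera images.
- station: fixed white plastic solar charging station, 150 mm deep (x) x 400 mm wide (y), housing 70 mm high, with two framed dark panels side by side, hinged along its far (+x) edge. Origin: centre of its underside; its -x side faces the robot. The housing's upright front is at x = -42 mm; in front of it only an 8 mm high foot plate reaches out to x = -75 mm
- low_panel: the folded panel on the station's -y half: plate 140 mm (x) x 160 (y) x 12 thick, flat at the start. Origin: middle of its hinge axis, mid-plane (station frame x 62, y -100, z 79 mm); the plate runs along its -x to the free edge, 36 mm beyond the housing, 65 mm clear below. Own z square to the plate, up when folded. Stiff hinge: 6 to 8 N at the edge; drops back some degrees when let go
- low_edge (a point): middle of the lower front edge of the folded panel's free end: 140 mm along -x and 6 mm along -z from low_panel's origin; axes as the panel's
- set_panel: the neighbouring panel on the station's +y half, same build, already standing open at the wanted tilt (35 to 57 degrees from flat). Origin and axes as for low_panel, its hinge at x 62, y +100, z 79 mm in the station's frame. 40 mm gap between the two panels' sides
- set_edge (a point): middle of the lower front edge of the neighbouring panel's free end
- tin_c: closed flat rectangular plain metal tea tin, 64 mm (its x) x 110 mm (its y) x 50 mm high, 0.2 to 0.4 kg; origin at the centre of its underside, z up; lies on the folded panel at the start, long side roughly along the station's y
- tin_a: closed flat rectangular plain metal tea tin, 64 mm (its x) x 110 mm (its y) x 50 mm high, 0.2 to 0.4 kg; origin at the centre of its underside, z up; the column's lower tin, standing on the sill
- tin_b: closed flat rectangular plain metal tea tin, 64 mm (its x) x 110 mm (its y) x 50 mm high, 0.2 to 0.4 kg; origin at the centre of its underside, z up; the column's upper tin, squarely on tin_a; its top is 100 mm above the sill
- crate: short red slatted crate, 100 x 140 x 60 mm high, a bystander; origin at the centre of its underside
- jar_a: clear glass spice jar, 50 mm across, 100 mm high, a bystander; origin at the centre of its underside
- jar_b: clear glass spice jar, 50 mm across, 100 mm high, a bystander; origin at the centre of its underside
- cap_tray: bamboo cap tray, 100 x 150 x 22 mm high, a bystander; origin at the centre of its underside
- cup: stainless steel cup, 74 mm across, 90 mm high, a bystander; origin at the centre of its underside
- flowerpot: small empty terracotta pot, 100 mm across, 90 mm high, a bystander; origin at the centre of its underside
Not all that is in view belongs to the job. Leave any green look-alike of the tin_c alone.

How it is judged (in metres and radians):
On the way, in this order (a step that is already met when the one before it is completed fails the run):
1. the tin stands squarely on the column, let go, while the panel is still folded (horizontal distance between tin_c and tin_b below 0.01 m and angle between the x axis of tin_c and the x axis of tin_b, either way round below 0.14 rad and z of tin_c in the frame of tin_b between 0.045 and 0.055 m and horizontal distance between tin_b and tin_a below 0.012 m and contact force between the fingers and tin_c below 0.05 N and linear speed of tin_c below 0.03 m/s and angle between low_panel's own z axis and vertical below 0.12 rad), for 0.2 s.
2. the panel, let go, stands at its neighbour's tilt (angle between the z axis of low_panel and the z axis of set_panel, either way round below 0.07 rad and contact force between each of the arm, the fingers and low_panel below 0.05 N and angular speed of low_panel below 0.05 rad/s), for 0.2 s.
At the end, for the whole second after the job is handed in: The panel rests untouched within 4 degrees (0.07 rad) of its neighbour's tilt, and the third tin rests untouched on the column, within 10 mm and 8 degrees (0.14 rad) of the tin below it, the column itself still square within 12 mm (all of step 2 and horizontal distance between tin_c and tin_b below 0.01 m and angle between the x axis of tin_c and the x axis of tin_b, either way round below 0.14 rad and z of tin_c in the frame of tin_b between 0.045 and 0.055 m and horizontal distance between tin_b and tin_a below 0.012 m and contact force between the fingers and tin_c below 0.05 N and linear speed of tin_c below 0.03 m/s).
It fails at once if the neighbouring panel is moved (its edge by more than 8 mm) (distance of set_edge from where it was at the start of the episode above 0.008 m).
It fails at once if a tin of the column is shifted by more than 15 mm (distance of any of tin_a, tin_b from where it was at the start of the episode above 0.015 m).
It fails at once if the tin is dropped or pressed onto the column with more than 60 N (contact force between tin_c and tin_b above 60 N).
It fails at once if another thing on the sill is shifted or tipped by more than 25 mm (distance of any of crate, jar_a, jar_b, cap_tray, cup, flowerpot from where it was at the start of the episode above 0.025 m).
It also fails if it takes over 61 s, if anything falls off the work surface, if the arm or the gripper's body presses on something with over 40 N, if the wrist force passes 120 N, or if a joint passes its speed limit or range.

### The arm

A 6-joint arm with a two-finger parallel gripper is mounted at the origin on the work surface. World frame = base frame: x ahead of the robot, y to its left, z up, the work surface at z = 0. Lengths are in mm, angles in degrees, forces in N, time in s.
With the tool pointing down it reaches from about 350 to 850 mm from the base axis. Payload 8.1 kg.
Tool frame: the origin (TCP) lies on the centre line of the jaws, within the pads' length; the fingertips stand 19 mm ahead of it and the grasp point (between the pads) is the TCP (r.tip_reach is the z of the fingertips in the tool frame, in mm); z points along the fingers, y is the line along which they close (so a half turn about z gives the same grasp; the last joint's range is limited). The gripper opens to 85 mm and grips with 20 to 120 N. Pads are 22 mm wide; open, the fingers measure 114 mm over their backs; the gripper's body (76 mm by 85 mm) begins 54 mm behind the grasp point. The pads swing forward as they close: fully open they stand 13 mm farther back than shut.
Start: joints at [58.419, 7.471, 85.268, -0, 87.261, -4.893], TCP at [269.463, 536.092, 223.192] pointing down, gripper open.
Joint ranges: [-169.43, 169.43], [-51.17, 129.36], [1.28, 143.12], [-76.62, 256.62], [0, 156.53], [-152.29, 152.29]. Speed limits (degrees/s): [136.94, 136.94, 159.86, 180, 180, 180].

### API

Orientations are given as [roll, pitch, yaw] about the fixed x, y, z axes, in that order (R = Rz(yaw) Ry(pitch) Rx(roll)).
In Python, from bench import r gives the robot as it stands. The module is installed in compiled form; this text tells all that it offers.
- The arm moves only by the shell command python3 -m handwheel 'ROWS' [FORCE]. ROWS is JSON, a list of rows, each a list of 7 numbers: the shift along the tool's x, y, z in m, then the turn, a rotation vector about the tool's x, y, z in degrees, then the finger opening in m, from 0 to 0.0854. In form: [[tx, ty, tz, ax, ay, az, claw], ...]. A call has 1 to 8 rows; each row shifts and turns the commanded pose from where the row before left it, along the tool's axes as they then stand; what a row does not reach is not made up. A row lasts 1/12 s, in which the tool goes at most 41.7 mm and 7.16 degrees, less where a joint would pass 70% of its speed; a pose out of reach is approached as far as the arm can. A call with a gripper value outside its range is refused whole. The fingers move at their own pace and stop on an object; FORCE is the grip in N (left out, the last holds). Time passes only in rows, so rows that do not move let the fingers close. It gives the time, the measured TCP pose, the force, the opening and the grip force at its end, in the units of the state.
- r.sense(): the state, without advancing time (a new reading comes with each control period).
- r.snapshot(name): name is "scene" or "top" or "wrist"; returns (picture, depth): 420x560x3 uint8, blue, green, red; 420x560 float32, mm along the optical axis (not along the pixel's ray), 0 where there is no reading.
- r.calibration(name): a dict with "vfov" (degrees; the focal length in pixels is half the picture's height over the tangent of half this angle, whatever the lens; pixels are square), "cx", "cy" (the principal point, pixels), "rvec" (rotation vector, rad) and "tvec" (3), from world to camera coordinates, as OpenCV has them; the wrist camera has in their place "tool_from_camera" (4x4, takes a point from camera to tool coordinates, whose origin is the TCP and whose axes are the flange's). Camera axes: x right, y down, z forward; pixel columns grow to the right and rows downward; lengths in mm; the calibration is good to about 2 mm. A picture is of the moment at which its call begins: read the wrist's pose just before it. calibration takes no time and is no camera call.
- r.hand_in(): hands the job in; it is judged then, once.
The state is a dict: "time": time; "joint_pos": joint angles; "qd": joint speeds; "joint_efforts": joint torques, N m; "tool_pos": TCP position; "tcp_rot": TCP orientation; "ft_force": force on the tool from outside, world axes, zero at the start; "wrist_torque": the same for the moment, N m; "finger_gap": finger opening in mm; "grip_force": force on a finger pad.
Only numpy, scipy, OpenCV 4.12 (cv2) and the standard library are available. Lean on these libraries where they do the work, as an engineer would, in place of code of your own. Each camera call takes 0.05 s, during which the arm holds its last target. There are 200 camera calls.

## Working session

There is one attempt and no reset: what is moved stays moved. The work goes in short steps, Python scripts to look and compute and a shell command to move; the robot and the scene stay as the last step left them, time stands still between calls to the robot, and variables do not carry over. Pictures are saved under pics/ and viewed, at most 10 in all, crops included, and the job is handed in when it is done.

```bash
mkdir -p pics; ls; cat > h.py <<'E'
import numpy as np, cv2
from bench import r
from scipy.spatial.transform import Rotation as R
def cam(n):
    c=r.calibration(n); f=210/np.tan(np.radians(c["vfov"]/2))
    if n=="wrist":
        s=r.sense(); T=np.eye(4); T[:3,:3]=R.from_euler('xyz',s["tcp_rot"],degrees=True).as_matrix(); T[:3,3]=s["tool_pos"]
        T=T@np.array(c["tool_from_camera"])
    else:
        W=np.eye(4); W[:3,:3]=R.from_rotvec(np.ravel(c["rvec"])).as_matrix(); W[:3,3]=np.ravel(c["tvec"]); T=np.linalg.inv(W)
    return f,c["cx"],c["cy"],T
def cloud(n):
    k=cam(n); p,d=r.snapshot(n); return p,d,pts(d,k),k
def pts(d,k):
    f,cx,cy,T=k; v,u=np.mgrid[:d.shape[0],:d.shape[1]]
    P=np.stack([(u-cx)/f*d,(v-cy)/f*d,d],-1)@T[:3,:3].T+T[:3,3]; P[d<=0]=np.nan; return P
E
python3 - <<'E'
from h import *
for n in("scene","top"):
    p,d,P,k=cloud(n); cv2.imwrite(f"pics/{n}0.png",p); np.savez(f"{n}0.npz",p=p,d=d,P=P)
    print(n,k[0],k[3].round(2).tolist(),(d>0).mean(), r.calibration(n))
print(r.sense())
E
```

```text
pics
scene 391.085585819273 [[0.55, 0.58, -0.59, 1152.22], [0.83, -0.38, 0.4, -376.73], [0.01, -0.72, -0.7, 797.64], [0.0, 0.0, 0.0, 1.0]] 0.9959268707482993 {'vfov': 56.468649547290575, 'cx': 283.14452539609033, 'cy': 208.48592712920347, 'rvec': array([ 2.10977958,  1.13248331, -0.46923753]), 'tvec': array([-330.84107449, -246.51707529, 1391.23823515])}
top 517.7813722393414 [[-0.01, -0.99, 0.11, 424.29], [-1.0, 0.01, 0.01, 56.86], [-0.01, -0.11, -0.99, 1269.65], [0.0, 0.0, 0.0, 1.0]] 0.9962372448979592 {'vfov': 44.152644872511615, 'cx': 279.23684704329384, 'cy': 207.0927562474984, 'rvec': array([ 2.14912949, -2.17470475,  0.10997671]), 'tvec': array([  71.73334217,  559.01289334, 1215.57944912])}
{'time': 0.1, 'joint_pos': array([ 5.84201127e+01,  7.51159591e+00,  8.53229473e+01,  9.68113064e-04,
        8.72625564e+01, -4.89324611e+00]), 'qd': array([-0.06089554, -0.05355559, -0.22179001, -0.00285489, -0.03823035,
        0.06685087]), 'joint_efforts': array([ 1.41854642e-03, -5.70948493e+01, -5.01940906e+01, -1.13404981e-04,
        8.09278776e-03,  5.27338386e-05]), 'tool_pos': array([269.17288935, 535.65898872, 222.24174286]), 'tcp_rot': array([-1.79903337e+02, -9.24595086e-03,  1.53313304e+02]), 'ft_force': array([-0.18799174, -0.43906885,  0.13046376]), 'wrist_torque': array([-0.02071474,  0.03401181, -0.02269015]), 'grip_force': 0.0, 'finger_gap': 85.12991857024268}
```

View pics/scene0.png

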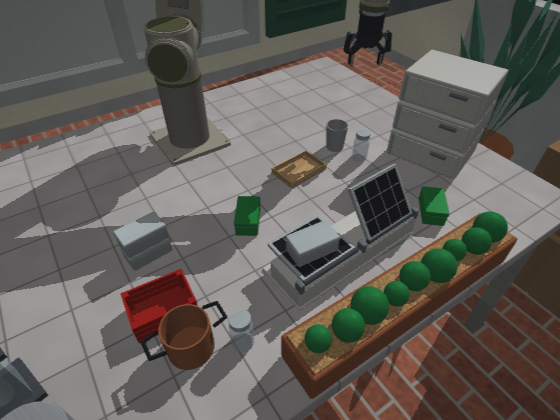

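View pics/top0.png

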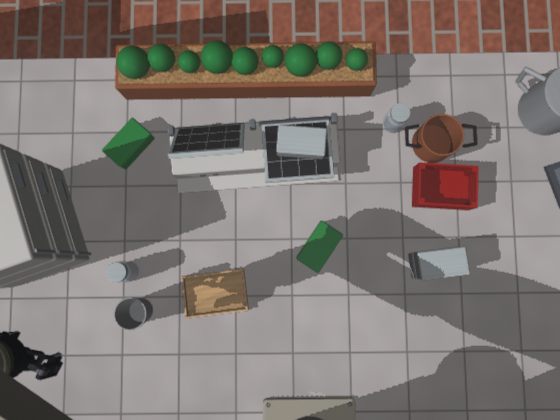

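The scene view shows the tin on the folded panel at (315,243) and the column at (143,238). In the top view they are at (302,141) and (440,264). The green decoys are at top (320,247) and (128,143). Next I'll measure with depth from both views.

```bash
cat > m.py <<'E'
from h import *
def rect(P,sel,name):
    Q=P[sel]; m=np.median(Q,0); 
    (c,s,a)=cv2.minAreaRect(Q[:,:2].astype(np.float32))
    print(name,len(Q),"z",np.nanmedian(Q[:,2]).round(1),Q[:,2].std().round(1),"c",np.round(c,1),"size",np.round(s,1),"ang",round(a,1),"mean",Q.mean(0).round(1))
def blob(P,uv,z0,z1,r=110):
    g=(P[...,2]>z0)&(P[...,2]<z1); g=cv2.morphologyEx(g.astype(np.uint8),cv2.MORPH_OPEN,np.ones((3,3)))
    n,l=cv2.connectedComponents(g,connectivity=4); 
    return (l==l[uv[1],uv[0]]) & (l[uv[1],uv[0]]>0)
def plane(Q):
    for _ in range(4):
        c=Q.mean(0); n=np.linalg.svd(Q-c,full_matrices=False)[2][2]; n*=np.sign(n[2]); e=abs((Q-c)@n); Q=Q[e<max(2.5*np.median(e),.5)]
    return c,n,np.median(e)
E
python3 - <<'E'
from m import *
for n,uc,ub in(("scene",(315,240),(140,228)),("top",(302,141),(445,264))):
    z=np.load(n+"0.npz"); P=z["P"]
    for nm,uv in(("tin_c",uc),("col",ub)):
        h=np.nanmedian(P[uv[1]-3:uv[1]+4,uv[0]-3:uv[0]+4,2]); print(n,nm,P[uv[1],uv[0]].round(1),h)
        rect(P,blob(P,uv,h-6,h+8),nm)
P=np.load("top0.npz")["P"]; p=np.load("top0.npz")["p"]
for u,v in((205,139),(185,137),(225,133),(270,170),(325,170),(280,175),(300,178),(300,185),(260,150),(200,184),(250,160)): print((u,v),P[v,u].round(1),p[v,u])
S=np.load("scene0.npz")["P"]
for u,v in((380,205),(370,190),(400,205),(290,240),(345,240),(310,268)): print((u,v),S[v,u].round(1))
for (P,b) in((np.load("scene0.npz")["P"],(365,395,185,225)),(np.load("top0.npz")["P"],(180,232,130,147))):
    c,n,e=plane(P[b[2]:b[3],b[0]:b[1]].reshape(-1,3)); print("set plane",c.round(1),n.round(3),e,np.degrees(np.arccos(n[2])))
E
```

```text
scene tin_c [712.2   7.8 133.3] 134.79204803008895
tin_c 1064 z 134.4 1.5 c [701.3  10.1] size [110.4  66.4] ang 85.7 mean [703.2   7.1 134.3]
scene col [ 426.7 -303.9  100.6] 100.04626056583766
col 907 z 99.5 1.5 c [ 423.9 -304.8] size [ 66.7 109.9] ang 8.3 mean [ 426.4 -306.5   99.3]
top tin_c [695.8  12.  137.6] 134.24121991031802
tin_c 1348 z 133.9 2.2 c [699.3  12.8] size [109.7  64.7] ang 85.0 mean [698.3  12.7 134. ]
top col [ 419.5 -304.6  101.8] 99.34718176455772
col 1375 z 99.0 2.2 c [ 421.4 -301.9] size [ 63.8 109.4] ang 6.3 mean [ 421.2 -301.2   99. ]
(205, 139) [701.  227.2 146.5] [42 42 43]
(185, 137) [710.3 274.8 129.7] [41 40 41]
(225, 133) [719.4 185.2 125.4] [53 53 53]
(270, 170) [640.9  85.2  84.1] [53 51 52]
(325, 170) [639.  -42.3  85.2] [51 49 50]
(280, 175) [628.3  62.1  87.2] [53 51 52]
(300, 178) [621.3  15.9  83.7] [172 169 163]
(300, 185) [617.3  13.3   2.3] [153 153 158]
(260, 150) [692.1 108.8  67.8] [178 182 185]
(200, 184) [621.9 260.    8.3] [116 118 120]
(250, 160) [669.  132.8  64.8] [180 183 185]
(380, 205) [709.9 209.1 134.4]
(370, 190) [683.6 192.  172.4]
(400, 205) [723.8 270.1 113.4]
(290, 240) [681.5 -39.3 133.6]
(345, 240) [720.1  96.1  85.1]
(310, 268) [742.3 -25.4  87.6]Traceback (most recent call last):
  File "<stdin>", line 12, in <module>
  File "m.py", line 12, in plane
    c=Q.mean(0); n=np.linalg.svd(Q-c,full_matrices=False)[2][2]; n*=np.sign(n[2]); e=abs((Q-c)@n); Q=Q[e<max(2.5*np.median(e),.5)]
                   ~~~~~~~~~~~~~^^^^^^^^^^^^^^^^^^^^^^^^^
    u, s, vh = gufunc(a, signature=signature)
               ~~~~~~^^^^^^^^^^^^^^^^^^^^^^^^
    raise LinAlgError("SVD did not converge")
numpy.linalg.LinAlgError: SVD did not converge
```

```bash
cat > go.py <<'E'
import sys
from h import *
def go(x,y,z,rot):
    s=r.sense(); A=R.from_euler('xyz',s["tcp_rot"],degrees=True); B=R.from_euler('xyz',rot,degrees=True)
    d=A.inv().apply(np.array([x,y,z])-s["tool_pos"]); w=(A.inv()*B).as_rotvec(degrees=True)
    print("shift mm (tool)",d.round(1),"turn",w.round(2),"t",round(s["time"],2),"F",s["ft_force"].round(1),"gap",round(s["finger_gap"],1))
if __name__=="__main__": v=list(map(float,sys.argv[1:])); go(*v[:3],v[3:])
E
python3 go.py 700 11 245 180 0 85.5
python3 - <<'E'
from m import *
S=np.load("scene0.npz");T=np.load("top0.npz")
for z,b in((S,(362,402,180,228)),(T,(176,236,128,150)),(S,(290,340,220,290)),):
    Q=z["P"][b[2]:b[3],b[0]:b[1]].reshape(-1,3); Q=Q[np.isfinite(Q).all(1)]
    if b[0]==290: Q=Q[abs(Q[:,2]-85)<5]
    c,n,e=plane(Q); print(c.round(1),n.round(3),e.round(2),"tilt",np.degrees(np.arccos(n[2])).round(2),"yaw",np.degrees(np.arctan2(-n[1],-n[0])).round(1))
# folded panel extent: points at z 78..92
for z in(S,T):
    P=z["P"]; g=(abs(P[...,2]-84)<7)&(P[...,0]>560)&(P[...,0]<800)&(P[...,1]<110)&(P[...,1]>-110)
    g=cv2.morphologyEx(g.astype(np.uint8),cv2.MORPH_OPEN,np.ones((3,3)))>0
    rect(P,g,"panel")
    Q=P[g]; 
    for y in(-40,-10,20,50,80): 
        q=Q[abs(Q[:,1]-y)<6]; print(y,q[:,0].min().round(1),q[:,0].max().round(1),end=' | ')
    print()
E
```

```text
shift mm (tool) [-620.6 -275.3  -22.4] turn [-9.000e-02  5.000e-02  6.781e+01] t 0.1 F [-0.2 -0.4  0.1] gap 85.1
[709.1 214.5 136.5] [0.786 0.052 0.616] 0.77 tilt 52.0 yaw -176.2
[703.8 227.4 141.5] [0.788 0.048 0.613] 0.49 tilt 52.17 yaw -176.5
[ 7.246e+02 -1.000e-01  8.530e+01] [-0.005 -0.003  1.   ] 0.74 tilt 0.31 yaw 29.5
panel 1779 z 85.1 2.1 c [693.4   9.8] size [151.7 183. ] ang 5.0 mean [7.146e+02 1.000e-01 8.490e+01]
-40 623.6 769.6 | -10 620.8 767.1 | 20 618.2 765.7 | 50 618.2 764.2 | 80 613.3 762.9 | 
panel 2688 z 84.8 2.3 c [691.7  13.1] size [148.8 176.8] ang 3.6 mean [679.7  26.9  84.7]
-40 620.2 766.2 | -10 618.4 764.6 | 20 617.2 762.1 | 50 615.0 760.0 | 80 613.1 760.5 |
```

```bash
A='[-0.031,-0.0138,-0.0011,0,0,0,0.085]'; true
python3 -m handwheel '[[-0.031,-0.0138,-0.0011,0,0,0,0.085],[-0.031,-0.0138,-0.0011,0,0,0,0.085],[-0.031,-0.0138,-0.0011,0,0,0,0.085],[-0.031,-0.0138,-0.0011,0,0,0,0.085],[-0.031,-0.0138,-0.0011,0,0,0,0.085],[-0.031,-0.0138,-0.0011,0,0,0,0.085],[-0.031,-0.0138,-0.0011,0,0,0,0.085],[-0.031,-0.0138,-0.0011,0,0,0,0.085]]'
python3 -m handwheel '[[-0.031,-0.0138,-0.0011,0,0,0,0.085],[-0.031,-0.0138,-0.0011,0,0,0,0.085],[-0.031,-0.0138,-0.0011,0,0,0,0.085],[-0.031,-0.0138,-0.0011,0,0,0,0.085],[-0.031,-0.0138,-0.0011,0,0,0,0.085],[-0.031,-0.0138,-0.0011,0,0,0,0.085],[-0.031,-0.0138,-0.0011,0,0,0,0.085],[-0.031,-0.0138,-0.0011,0,0,0,0.085]]'
python3 -m handwheel '[[-0.031,-0.0138,-0.0011,0,0,0,0.085],[-0.031,-0.0138,-0.0011,0,0,0,0.085],[-0.031,-0.0138,-0.0011,0,0,0,0.085],[-0.031,-0.0138,-0.0011,0,0,0,0.085],[0,0,0,0,0,6.8,0.085],[0,0,0,0,0,6.8,0.085],[0,0,0,0,0,6.8,0.085],[0,0,0,0,0,6.8,0.085]]'
python3 -m handwheel '[[0,0,0,0,0,6.8,0.085],[0,0,0,0,0,6.8,0.085],[0,0,0,0,0,6.8,0.085],[0,0,0,0,0,6.8,0.085],[0,0,0,0,0,6.8,0.085],[0,0,0,0,0,6.8,0.085],[0,0,0,0,0,0,0.085],[0,0,0,0,0,0,0.085]]'
python3 go.py 700 11 245 180 0 85.5
```

```text
time: 0.77
tool_pos: [442.0, 324.5, 231.6]
tcp_rot: [-180.0, -0.0, 153.3]
ft_force: [0.4, 0.2, 0.3]
finger_gap: 85.1
grip_force: 0.0
time: 1.43
tool_pos: [614.0, 114.5, 240.3]
tcp_rot: [-180.0, -0.0, 153.3]
ft_force: [0.6, 0.8, 0.9]
finger_gap: 85.0
grip_force: 0.0
time: 2.1
tool_pos: [699.2, 10.6, 244.1]
tcp_rot: [-179.9, -0.1, 125.7]
ft_force: [0.5, 0.5, 0.8]
finger_gap: 84.7
grip_force: 0.0
time: 2.77
tool_pos: [699.2, 11.0, 244.6]
tcp_rot: [-179.9, 0.0, 85.5]
ft_force: [0.3, 0.1, -0.5]
finger_gap: 85.3
grip_force: 0.0
shift mm (tool) [ 0.   0.8 -0.4] turn [-0.06  0.    0.03] t 2.77 F [ 0.3  0.1 -0.5] gap 85.3
```

Accurate tracking. Now I'll check the tin with the wrist camera.

```bash
python3 - <<'E'
from m import *
p,d,P,k=cloud("wrist"); cv2.imwrite("pics/w1.png",p)
f,cx,cy,T=k; print(T.round(2).tolist())
c=np.linalg.inv(T)@[700,11,134,1]; u,v=int(f*c[0]/c[2]+cx),int(f*c[1]/c[2]+cy); print(u,v,P[v,u])
rect(P,blob(P,(u,v),128,141),"tin_c")
E
```

```text
[[1.0, -0.07, -0.03, 705.91], [-0.08, -0.95, -0.31, 92.08], [-0.0, 0.31, -0.95, 394.69], [0.0, 0.0, 0.0, 1.0]]
279 194 [699.31710346  11.04786167 133.70698713]
tin_c 11842 z 134.1 0.9 c [699.9  13.4] size [109.3  64.2] ang 84.9 mean [700.2  17.5 134. ]
```

View pics/w1.png

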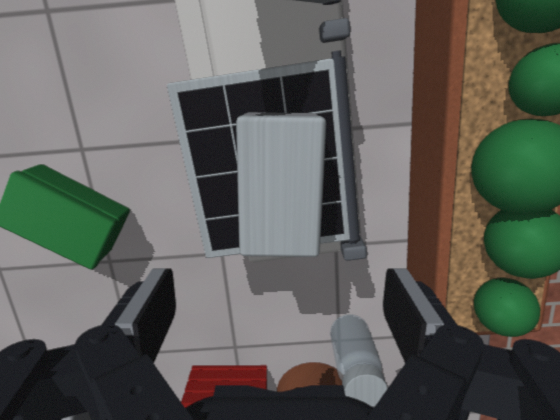

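The wrist view shows the tin squarely between the jaws, at (280,185), and agrees with the other two views. I'll descend, grip and lift.

```bash

python3 -m handwheel '[[0.002,0.0007,0.02,0,0,-0.5,0.085],[0,0,0.025,0,0,0,0.085],[0,0,0.025,0,0,0,0.085],[0,0,0.025,0,0,0,0.085],[0,0,0.02,0,0,0,0.085],[0,0,0.012,0,0,0,0.085],[0,0,0.004,0,0,0,0.085],[0,0,0,0,0,0,0.085]]' 35
python3 -m handwheel '[[0,0,0,0,0,0,0.06],[0,0,0,0,0,0,0.055],[0,0,0,0,0,0,0.05],[0,0,0,0,0,0,0.05],[0,0,0,0,0,0,0.05],[0,0,0,0,0,0,0.05],[0,0,0,0,0,0,0.05],[0,0,0,0,0,0,0.05]]' 35
```

```text
time: 3.48
tool_pos: [699.6, 13.0, 113.0]
tcp_rot: [-179.9, 0.0, 85.9]
ft_force: [-0.1, -0.9, -1.3]
finger_gap: 84.6
grip_force: 0.0
time: 4.15
tool_pos: [701.5, 12.9, 116.9]
tcp_rot: [179.8, -0.0, 85.8]
ft_force: [-3.4, -0.4, 6.2]
finger_gap: 62.4
grip_force: 38.4
```

```bash

python3 -m handwheel '[[0,0,-0.008,0,0,0,0.05],[0,0,-0.015,0,0,0,0.05],[0,0,-0.02,0,0,0,0.05],[0,0,-0.025,0,0,0,0.05],[0,0,-0.025,0,0,0,0.05],[0,0,-0.025,0,0,0,0.05],[0,0,-0.01,0,0,0,0.05],[0,0,0,0,0,0,0.05]]'
python3 - <<'E'
from m import *
for n in("scene","top"):
    p,d,P,k=cloud(n); cv2.imwrite(f"pics/{n}1.png",p)
    g=(P[...,0]>650)&(P[...,0]<750)&(abs(P[...,1])<120)&(P[...,2]>150)&(P[...,2]<300)
    Q=P[g]; print(n,np.histogram(Q[:,2],bins=range(150,310,10)))
E
python3 go.py 422.5 -303.5 245 180 0 97.5
```

```text
time: 4.82
tool_pos: [702.3, 12.9, 247.6]
tcp_rot: [179.6, -0.0, 85.8]
ft_force: [0.3, -0.9, -3.1]
finger_gap: 62.4
grip_force: 39.2
scene (array([  0,   0,   0,   0,   0,   0,  35, 191, 195, 226, 140, 870,  78,
        85,  78]), array([150, 160, 170, 180, 190, 200, 210, 220, 230, 240, 250, 260, 270,
       280, 290, 300]))
top (array([  0,   0,   0,   0,   0,   0,  17,  39,  44,  32, 247, 697,   0,
         0,   1]), array([150, 160, 170, 180, 190, 200, 210, 220, 230, 240, 250, 260, 270,
       280, 290, 300]))
shift mm (tool) [-335.9 -254.    -3.1] turn [ 1.000e-02 -0.000e+00 -1.169e+01] t 4.92 F [-0.  -0.2 -3.5] gap 62.3
```

View pics/scene1.png

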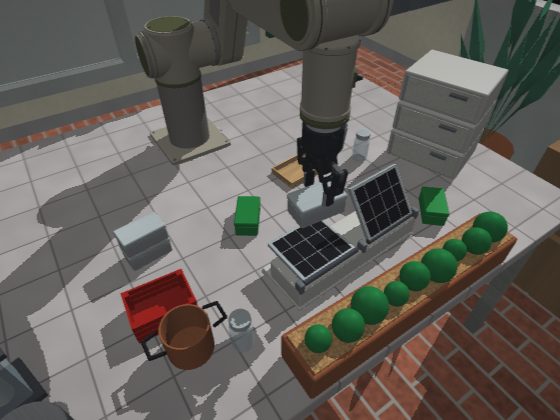

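The scene view shows the tin held at (312,203) and the panel left flat. Moving above the column.

```bash

python3 -m handwheel '[[-0.012,-0.009,0,0,0,0,0.05],[-0.024,-0.018,0,0,0,0,0.05],[-0.025,-0.019,0,0,0,0,0.05],[-0.025,-0.019,0,0,0,0,0.05],[-0.025,-0.019,0,0,0,0,0.05],[-0.025,-0.019,0,0,0,0,0.05],[-0.025,-0.019,0,0,0,0,0.05],[-0.025,-0.019,0,0,0,0,0.05]]'
python3 -m handwheel '[[-0.025,-0.019,0,0,0,0,0.05],[-0.025,-0.019,0,0,0,0,0.05],[-0.025,-0.019,0,0,0,0,0.05],[-0.025,-0.019,0,0,0,0,0.05],[-0.025,-0.019,0,0,0,0,0.05],[-0.025,-0.018,0,0,0,-3.7,0.05],[0,0,0,0,0,-4,0.05],[0,0,0,0,0,-4,0.05]]'
python3 -m handwheel '[[0,0,0,0,0,0,0.05],[0,0,0,0,0,0,0.05]]'
python3 go.py 422.5 -303.5 245 180 0 97.5
python3 - <<'E'
from m import *
for n in("scene","top","wrist"):
    p,d,P,k=cloud(n); cv2.imwrite(f"pics/{n}2.png",p); np.savez(f"{n}2.npz",p=p,d=d,P=P)
    g=(abs(P[...,0]-422)<75)&(abs(P[...,1]+303)<95)
    for a,b in((90,110),(235,275),(200,290)):
        q=g&(P[...,2]>a)&(P[...,2]<b); 
        if q.sum()>30: rect(P,q,f"{n}{a}")
E
```

```text
time: 5.58
tool_pos: [543.7, -162.6, 239.2]
tcp_rot: [-179.8, -0.1, 85.8]
ft_force: [1.0, -0.6, -2.4]
finger_gap: 62.5
grip_force: 39.4
time: 6.25
tool_pos: [420.1, -304.2, 239.4]
tcp_rot: [-179.8, -0.2, 97.5]
ft_force: [0.9, 0.4, -2.3]
finger_gap: 62.5
grip_force: 39.5
time: 6.42
tool_pos: [421.6, -303.0, 240.2]
tcp_rot: [-179.9, -0.1, 97.4]
ft_force: [-0.4, -0.7, -3.0]
finger_gap: 62.5
grip_force: 39.5
shift mm (tool) [-0.6  0.8 -4.9] turn [-0.12 -0.14 -0.13] t 6.42 F [-0.4 -0.7 -3. ] gap 62.5
scene90 977 z 99.4 2.2 c [ 423.5 -305.2] size [ 66.8 110.9] ang 8.2 mean [ 428.1 -306.7   98.9]
scene235 1225 z 256.9 7.8 c [ 427.9 -305.2] size [ 83.  109.7] ang 8.4 mean [ 435.7 -310.   254.3]
scene200 1813 z 255.3 17.7 c [ 427.7 -304.8] size [ 83.1 110. ] ang 6.9 mean [ 440.2 -309.1  246.7]
top90 475 z 98.8 2.5 c [ 420.7 -295.2] size [63.8 96.4] ang 6.4 mean [ 418.8 -265.7   98.7]
top235 1158 z 257.5 4.6 c [ 422.1 -279. ] size [80.7 63.5] ang 6.8 mean [ 418.7 -276.7  256.9]
top200 1285 z 257.2 11.0 c [ 422.7 -278.9] size [81.8 63.5] ang 6.8 mean [ 418.8 -274.7  254.7]
wrist90 1941 z 99.1 1.4 c [ 417.  -257.1] size [63.5 18.7] ang 6.6 mean [ 416.5 -256.8   98.9]
wrist235 38278 z 258.1 3.5 c [ 422.4 -303.1] size [ 89.5 110.7] ang 6.5 mean [ 421.4 -294.4  258.3]
wrist200 42005 z 258.2 8.8 c [ 422.4 -303.1] size [ 90.2 110.7] ang 6.5 mean [ 421.3 -293.4  259. ]
```

View pics/wrist2.png

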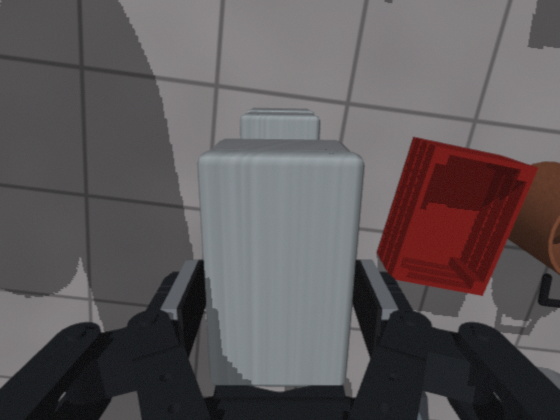

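View pics/scene2.png

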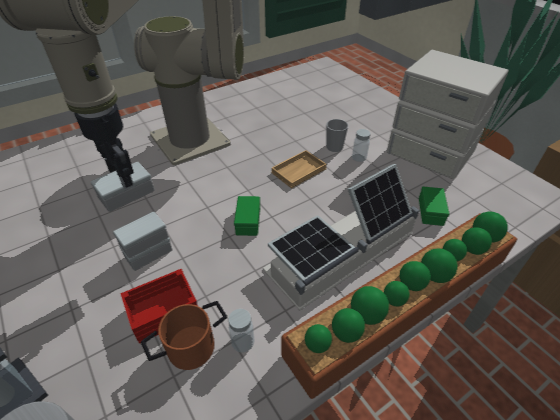

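The wrist view shows the held tin at (280,260), nearly in line with the column top behind it at (280,125). The scene view confirms it is held level at (125,180). I'll compute the fine offset.

```bash

python3 - <<'E'
from m import *
a=np.radians(6.8); ex=np.array([np.cos(a),np.sin(a)]); ey=np.array([-ex[1],ex[0]])
for n in("wrist","top","scene"):
    P=np.load(n+"2.npz")["P"]; X=(P[...,:2]-[422.5,-303.5])
    U=X@ex; V=X@ey
    for nm,lo,hi in(("col",95,105),("tin",253,264)):
        g=(P[...,2]>lo)&(P[...,2]<hi)&(abs(U)<45)&(abs(V)<62)
        g=cv2.morphologyEx(g.astype(np.uint8),cv2.MORPH_OPEN,np.ones((3,3)))>0
        s=g&(V>38)&(V<50); q=U[s]
        if len(q): print(n,nm,"u at far end",np.percentile(q,[1,99]).round(1),"mid",np.percentile(q,[1,99]).mean().round(1),end=' ')
        s=g&(abs(U)<20); print("v range",np.percentile(V[s],[.5,99.5]).round(1) if s.any() else None,"z",np.median(P[g][:,2]).round(1))
        s=g&(V<-38)&(V>-50); q=U[s]
        if len(q)>20: print("    u at near end",np.percentile(q,[1,99]).round(1))
P=np.load("wrist2.npz")["P"]; Q=P[130:380,215:345].reshape(-1,3); Q=Q[(abs(Q[:,2]-258)<6)]; print(plane(Q))
E
```

```text
wrist col u at far end [-31.5  30.5] mid -0.5 v range [37.7 55.7] z 99.1
wrist tin u at far end [-30.6  30.8] mid 0.1 v range [-51.6  55.3] z 258.1
    u at near end [-30.9  30.6]
top col u at far end [-31.3  29.5] mid -0.9 v range [22.2 56.2] z 99.1
top tin u at far end [-31.7  30.4] mid -0.6 v range [-6.4 55.6] z 257.6
scene col u at far end [-27.7  32.2] mid 2.2 v range [-55.9  52. ] z 99.5
    u at near end [-30.3  31.8]
scene tin u at far end [-29.8  33. ] mid 1.6 v range [-56.5  51.7] z 257.4
    u at near end [-29.9  32.5]
(array([ 422.18484481, -297.9561365 ,  258.17168695]), array([ 0.00383819, -0.00136604,  0.9999917 ]), np.float64(0.3090716735831208))
```

The tin is aligned within 1 mm. I'll descend most of the way first.

```bash

python3 -m handwheel '[[0,0,0.015,0,0,0,0.05],[0,0,0.02,0,0,0,0.05],[0,0,0.02,0,0,0,0.05],[0,0,0.02,0,0,0,0.05],[0,0,0.015,0,0,0,0.05],[0,0,0.006,0,0,0,0.05],[0,0,0,0,0,0,0.05],[0,0,0,0,0,0,0.05]]'
python3 -m handwheel '[[0,0,0.002,0,0,0,0.05],[0,0,0.001,0,0,0,0.05],[0,0,0,0,0,0,0.05],[0,0,0,0,0,0,0.05]]'
```

```text
time: 7.23
tool_pos: [422.7, -303.4, 146.5]
tcp_rot: [-180.0, -0.0, 97.5]
ft_force: [-0.8, -0.6, -2.1]
finger_gap: 62.4
grip_force: 39.5
time: 7.57
tool_pos: [422.7, -303.9, 143.8]
tcp_rot: [180.0, 0.0, 97.5]
ft_force: [-0.3, 0.8, -3.5]
finger_gap: 62.3
grip_force: 39.5
```

```bash

python3 -m handwheel '[[0,0,0.004,0,0,0,0.05],[0,0,0.003,0,0,0,0.05],[0,0,0.002,0,0,0,0.05],[0,0,0,0,0,0,0.05],[0,0,0,0,0,0,0.05]]'
python3 -m handwheel '[[0,0,0.001,0,0,0,0.05],[0,0,0.001,0,0,0,0.05],[0,0,0,0,0,0,0.05],[0,0,0,0,0,0,0.05]]'
python3 -m handwheel '[[0,0,0.001,0,0,0,0.05],[0,0,0,0,0,0,0.05],[0,0,0,0,0,0,0.05]]'
```

```text
time: 7.98
tool_pos: [422.2, -303.4, 133.8]
tcp_rot: [-180.0, -0.0, 97.5]
ft_force: [-0.9, -0.6, -3.1]
finger_gap: 62.4
grip_force: 39.5
time: 8.32
tool_pos: [422.5, -303.6, 132.2]
tcp_rot: [180.0, 0.0, 97.5]
ft_force: [0.1, -0.1, -2.6]
finger_gap: 62.7
grip_force: 39.5
time: 8.57
tool_pos: [422.6, -303.7, 132.1]
tcp_rot: [180.0, 0.0, 97.5]
ft_force: [-3.4, 3.0, 5.8]
finger_gap: 62.7
grip_force: 40.4
```

Contact at about 9 N. Release and retreat.

```bash

python3 -m handwheel '[[0,0,0,0,0,0,0.066],[0,0,0,0,0,0,0.07],[0,0,0,0,0,0,0.078],[0,0,0,0,0,0,0.085],[0,0,0,0,0,0,0.085],[0,0,0,0,0,0,0.085],[0,0,0,0,0,0,0.085]]' 20
python3 -m handwheel '[[0,0,-0.005,0,0,0,0.085],[0,0,-0.015,0,0,0,0.085],[0,0,-0.025,0,0,0,0.085],[0,0,-0.03,0,0,0,0.085],[0,0,-0.03,0,0,0,0.085],[0,0,-0.02,0,0,0,0.085],[0,0,0,0,0,0,0.085]]'
python3 - <<'E'
from m import *
for n in("wrist","scene"):
    p,d,P,k=cloud(n); np.savez(f"{n}3.npz",p=p,d=d,P=P)
    g=(abs(P[...,0]-422)<60)&(abs(P[...,1]+303)<70)
    for a,b in((90,110),(140,158)):
        q=g&(P[...,2]>a)&(P[...,2]<b); 
        if q.sum()>30: rect(P,q,f"{n}{a}")
    if n=="scene": cv2.imwrite("pics/scene3.png",cv2.resize(p[150:330,60:300],None,fx=3,fy=3))
E
```

```text
time: 9.15
tool_pos: [422.4, -303.6, 131.1]
tcp_rot: [-180.0, -0.0, 97.5]
ft_force: [-0.5, 0.0, -0.6]
finger_gap: 85.1
grip_force: 0.0
time: 9.73
tool_pos: [424.4, -305.2, 262.7]
tcp_rot: [179.7, 0.4, 97.5]
ft_force: [-0.0, 0.2, 0.9]
finger_gap: 85.3
grip_force: 0.0
wrist90 340 z 97.8 3.7 c [ 415.6 -250. ] size [63.6  4.9] ang 7.5 mean [ 414.5 -249.5   98.3]
wrist140 11669 z 149.3 1.0 c [ 422.6 -303.1] size [ 64.1 109.1] ang 6.8 mean [ 422.  -299.1  149.2]
scene90 302 z 98.5 5.7 c [ 446.6 -314.5] size [123.8  53.8] ang 68.3 mean [ 452.  -306.7   99.4]
scene140 1031 z 149.4 2.4 c [ 424.  -305.9] size [ 69.5 110. ] ang 6.6 mean [ 429.3 -307.8  148.8]
```

View pics/scene3.png

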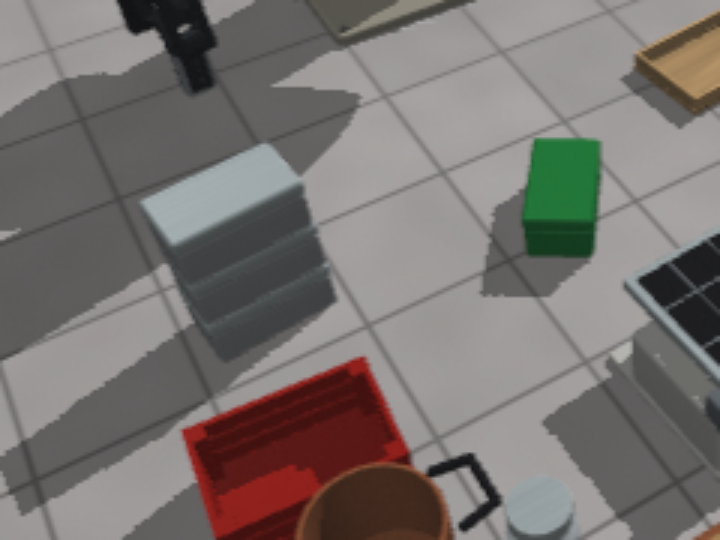

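The third tin sits squarely on the column: crop (220,200), centres within about 1 mm, top at 149 mm. Next is the panel. I'll move in front of it and pitch the closed fingers forward by about 45°.

```bash
python3 go.py 540 20 262 180 0 93.6; python3 - <<'E'
from m import *
print(r.sense()["joint_pos"].round(2),r.sense()["tool_pos"].round(1))
for n in("top2","scene2"):
    z=np.load(n+".npz"); P=z["P"]; g=(abs(P[...,2]-85)<5)&(P[...,0]>600)&(P[...,0]<745)&(P[...,1]<125)&(P[...,1]>-80)
    g=cv2.morphologyEx(g.astype(np.uint8),cv2.MORPH_OPEN,np.ones((3,3)))>0
    rect(P,g,n)
E
```

```text
shift mm (tool) [306.  158.4  -4.7] turn [0.11 0.12 3.91] t 9.83 F [-0.3  0.1 -0. ] gap 84.9
[-41.35  -5.71  95.01  -0.    90.54 -48.86] [ 423.  -304.1  257.6]
top2 3514 z 84.9 2.1 c [682.3  20.9] size [131.4 160.4] ang 2.9 mean [680.3  22.2  84.9]
scene2 2683 z 85.4 1.3 c [682.6  18.5] size [131.6 161.8] ang 3.1 mean [684.6  15.3  85.4]
```

```bash

python3 -m handwheel '[[0.034,0.0176,0,0,0,0,0.085],[0.034,0.0176,0,0,0,0,0.08],[0.034,0.0176,0,0,0,0,0.05],[0.034,0.0176,0,0,0,0,0],[0.034,0.0176,0,0,0,0,0],[0.034,0.0176,0,0,0,0,0],[0.034,0.0176,0,0,0,0,0],[0.034,0.0176,0,0,0,0,0]]'
python3 -m handwheel '[[0.034,0.0176,0,0,0,3.9,0],[0,0,0,-6.5,0,0,0],[0,0,0,-6.5,0,0,0],[0,0,0,-6.5,0,0,0],[0,0,0,-6.5,0,0,0],[0,0,0,-6.5,0,0,0],[0,0,0,-6.5,0,0,0],[0,0,0,-6,0,0,0]]'
python3 -m handwheel '[[0,0,0,0,0,0,0],[0,0,0,0,0,0,0]]'
python3 -c "
from h import *
s=r.sense();print(s['joint_pos'].round(1));print(R.from_euler('xyz',s['tcp_rot'],degrees=True).as_matrix().round(3))"
```

```text
time: 10.5
tool_pos: [525.9, -13.5, 254.4]
tcp_rot: [-179.9, -0.0, 97.5]
ft_force: [1.8, -0.7, 0.3]
finger_gap: 6.7
grip_force: 0.0
time: 11.17
tool_pos: [539.0, 20.5, 254.4]
tcp_rot: [134.8, 0.0, 93.6]
ft_force: [-0.4, -0.3, 0.1]
finger_gap: 0.5
grip_force: 0.0
time: 11.33
tool_pos: [537.3, 20.5, 251.0]
tcp_rot: [135.4, -0.1, 93.6]
ft_force: [0.7, -0.1, 0.7]
finger_gap: 0.1
grip_force: 0.0
[ -9.9 -50.4 137.9  12.5  49.4 -17.8]
[[-0.062  0.71   0.701]
 [ 0.998  0.043  0.045]
 [ 0.001  0.702 -0.712]]
```

```bash

python3 -m handwheel '[[-0.0007,-0.0108,0.0188,0,0,0,0],[-0.0007,-0.0108,0.0188,0,0,0,0],[-0.0007,-0.0108,0.0188,0,0,0,0],[-0.0007,-0.0108,0.0188,0,0,0,0],[0,0,0,0,0,0,0]]'
python3 -c "
from h import *
s=r.sense();print(s['joint_pos'].round(1))"; python3 go.py 587 17 62 135 0 93.6
```

```text
time: 11.75
tool_pos: [561.9, 19.4, 169.3]
tcp_rot: [135.3, -0.1, 93.6]
ft_force: [-2.0, -0.6, -0.8]
finger_gap: -0.1
grip_force: 0.0
[ -9.3 -39.5 140.7  15.7  35.9 -22.1]
shift mm (tool) [ -4.1 -57.7  93.8] turn [-0.35 -0.07 -0.01] t 11.75 F [-2.  -0.6 -0.8] gap -0.1
```

```bash

python3 -m handwheel '[[-0.0007,-0.0108,0.0188,0,0,0,0],[-0.0007,-0.0108,0.0188,0,0,0,0],[0,0,0,0,0,0,0]]'
python3 -c "
from h import *
s=r.sense();print(s['joint_pos'].round(1))"; python3 go.py 587 17 62 135 0 93.6
```

```text
time: 12.0
tool_pos: [573.4, 18.8, 128.3]
tcp_rot: [135.3, -0.1, 93.7]
ft_force: [-1.8, -0.1, -0.9]
finger_gap: 0.2
grip_force: 0.0
[ -9.1 -32.1 141.   19.1  28.5 -26.1]
shift mm (tool) [ -2.7 -37.1  56.6] turn [-0.28 -0.08 -0.  ] t 12.0 F [-1.8 -0.1 -0.9] gap 0.2
```

```bash

python3 -m handwheel '[[-0.0007,-0.0108,0.0188,0,0,0,0],[-0.0007,-0.0108,0.0188,0,0,0,0],[-0.0007,-0.0108,0.0188,0,0,0,0],[0,0,0,0,0,0,0],[0,0,0,0,0,0,0]]'
python3 -c "
from h import *
s=r.sense();print(s['joint_pos'].round(1))"; python3 go.py 606 17 61 135 0 93.6
```

```text
time: 12.42
tool_pos: [591.1, 18.0, 68.3]
tcp_rot: [135.1, -0.1, 93.7]
ft_force: [0.6, 0.8, -0.5]
finger_gap: 0.4
grip_force: 0.0
[ -8.8 -19.1 139.6  30.6  17.6 -38.3]
shift mm (tool) [-1.9  5.3 15.6] turn [-0.11 -0.11 -0.02] t 12.42 F [ 0.6  0.8 -0.5] gap 0.4
```

```bash

python3 -m handwheel '[[0,0,0.007,0,0,0,0],[0,0,0.007,0,0,0,0],[0,0.003,0,0,0,0,0],[0,0.003,0,0,0,0,0],[0,0.002,0,0,0,0,0],[0,0,0,0,0,0,0]]'
python3 -m handwheel '[[0,0.0047,-0.0039,0,0,0,0],[0,0.0047,-0.0039,0,0,0,0],[0,0.0047,-0.0039,0,0,0,0],[0,0.0047,-0.0039,0,0,0,0],[0,0.0047,-0.0039,0,0,0,0],[0,0.0047,-0.0039,0,0,0,0],[0,0,0,0,0,0,0]]'
python3 -c "
from m import *
s=r.sense();print(s['joint_pos'].round(1))
p,d,P,k=cloud('scene'); cv2.imwrite('pics/scene4.png',p)"
```

```text
time: 12.92
tool_pos: [607.7, 18.3, 66.4]
tcp_rot: [134.8, 0.0, 93.6]
ft_force: [0.1, -0.2, 0.3]
finger_gap: 0.2
grip_force: 0.0
time: 13.5
tool_pos: [610.7, 18.4, 102.4]
tcp_rot: [134.8, 0.0, 93.6]
ft_force: [-0.1, 0.0, -0.2]
finger_gap: 0.1
grip_force: 0.0
[ -8.2 -20.  136.2  23.8  20.9 -30.8]
```

View pics/scene4.png

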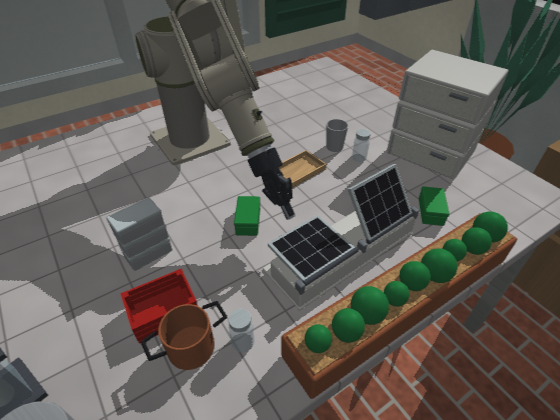

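The scene view shows the fingertips at (290,215), in front of the free edge, and the panel still flat. No contact was felt, so I'll measure where the tips and edge really are.

```bash
cat > tilt.py <<'E'
from m import *
p,d,P,k=cloud('scene'); np.savez('s4.npz',p=p,d=d,P=P)
def tilt(box,yr,xr):
    Q=P[box[2]:box[3],box[0]:box[1]].reshape(-1,3); Q=Q[np.isfinite(Q).all(1)]
    Q=Q[(Q[:,1]>yr[0])&(Q[:,1]<yr[1])&(Q[:,0]>xr[0])&(Q[:,0]<xr[1])&(Q[:,2]>74)]
    c,n,e=plane(Q); print("tilt",np.degrees(np.arccos(n[2])).round(2),n.round(3),c.round(1),len(Q),e.round(2))
tilt((362,402,180,228),(150,290),(600,800))
tilt((270,360,170,280),(-45,90),(630,750))
s=r.sense(); print(s["tool_pos"].round(1),s["ft_force"].round(1),"t",round(s["time"],2),"reach",r.tip_reach)
E
python3 tilt.py; python3 - <<'E'
from m import *
z=np.load('s4.npz');P=z['P'];p=z['p']
g=(p.max(-1)<60)&(P[...,0]>540)&(P[...,0]<660)&(abs(P[...,1]-18)<40)&(P[...,2]>20)&(P[...,2]<200)
g[215:,]&=(P[215:,...,2]>88)
Q=P[g]; i=np.argsort(Q[:,2])[:12]; print(Q[i].round(1)); 
i=np.argsort(-Q[:,0])[:12]; print(Q[i].round(1)); 
E
```

```text
tilt 52.08 [0.787 0.051 0.615] [709.3 216.  136.4] 1836 0.7
tilt 0.1 [-0.001 -0.001  1.   ] [693.1  20.8  85.5] 2195 0.7
[609.9  18.6 100.7] [-0.7  0.4 -0.2] t 13.6 reach 19.0
[[644.   29.1  88. ]
 [656.1  35.4  88.1]
 [654.6   3.5  88.1]
 [630.4  38.8  88.1]
 [638.7 -14.8  88.1]
 [654.8  -2.5  88.5]
 [659.3  51.2  88.7]
 [601.5   7.1 109.7]
 [598.3   6.3 111. ]
 [593.2   6.7 113.3]
 [597.8   6.6 113.9]
 [589.    6.6 116.9]]
[[659.3  51.2  88.7]
 [656.1  35.4  88.1]
 [654.8  -2.5  88.5]
 [654.6   3.5  88.1]
 [644.   29.1  88. ]
 [638.7 -14.8  88.1]
 [630.4  38.8  88.1]
 [608.6  13.8 122.5]
 [607.8  20.3 121.6]
 [607.5  11.6 122.8]
 [607.5  11.7 119.2]
 [607.4  20.5 124.6]]
```

The panel is flat and the tips are now above it. They hooked too shallowly and slid off the edge, so I'll back out, go lower and insert deeper.

```bash

python3 -m handwheel '[[0,-0.01,-0.01,0,0,0,0],[0,-0.011,-0.011,0,0,0,0],[0,-0.007,0.0117,0,0,0,0],[0,-0.007,0.0117,0,0,0,0],[0,-0.007,0.0117,0,0,0,0],[0,-0.007,0.0117,0,0,0,0],[0,0,0,0,0,0,0],[0,0,0,0,0,0,0]]'
python3 go.py 615 17 48 135 0 93.6
python3 -c "
from h import *
s=r.sense();print(s['joint_pos'].round(1))"
```

```text
time: 14.27
tool_pos: [592.0, 17.9, 45.4]
tcp_rot: [135.2, -0.1, 93.6]
ft_force: [0.2, 0.0, -0.5]
finger_gap: -0.0
grip_force: 0.0
shift mm (tool) [-2.3 18.1 14.3] turn [-0.2  -0.05 -0.05] t 14.27 F [ 0.2  0.  -0.5] gap -0.0
[ -8.8 -14.9 139.5  38.1  14.2 -46. ]
```

```bash

python3 -m handwheel '[[0,0.008,0.008,0,0,0,0],[0,0.008,0.008,0,0,0,0],[0,0.001,0.001,0,0,0,0],[0,0.004,-0.004,0,0,0,0],[0,0.004,-0.004,0,0,0,0],[0,0,0,0,0,0,0]]'
python3 -m handwheel '[[0,0.004,-0.004,0,0,0,0],[0,0.004,-0.004,0,0,0,0],[0,0,0,0,0,0,0]]'
python3 -m handwheel '[[0,0.004,-0.004,0,0,0,0],[0,0.004,-0.004,0,0,0,0],[0,0,0,0,0,0,0]]'
python3 tilt.py
```

```text
time: 14.77
tool_pos: [617.9, 19.0, 60.5]
tcp_rot: [134.9, 0.0, 93.6]
ft_force: [-0.1, -0.6, 0.9]
finger_gap: -0.0
grip_force: 0.0
time: 15.02
tool_pos: [617.8, 18.9, 71.5]
tcp_rot: [134.9, 0.0, 93.6]
ft_force: [0.4, 0.8, -0.4]
finger_gap: 0.2
grip_force: 0.0
time: 15.27
tool_pos: [617.8, 19.0, 82.4]
tcp_rot: [134.9, 0.0, 93.6]
ft_force: [0.0, 0.2, -0.4]
finger_gap: -0.2
grip_force: 0.0
tilt 51.94 [0.786 0.049 0.617] [709.2 215.4 136.6] 1825 0.79
tilt 0.06 [0.001 0.    1.   ] [692.4  20.2  85.4] 2183 0.69
[617.6  19.   81.9] [ 0.3  0.3 -0.8] t 15.32 reach 19.0
```

```bash
python3 - <<'E'
from m import *
ims=[]
for n,b in(("wrist",None),("scene",(130,270,230,420)),):
    p,d,P,k=cloud(n); np.savez(n+"5.npz",P=P,p=p)
    ims.append(cv2.resize(p if b is None else p[b[0]:b[1],b[2]:b[3]],(400,300)))
cv2.imwrite("pics/c5.png",np.hstack(ims))
E
```

```text
(no output)
```

View pics/c5.png

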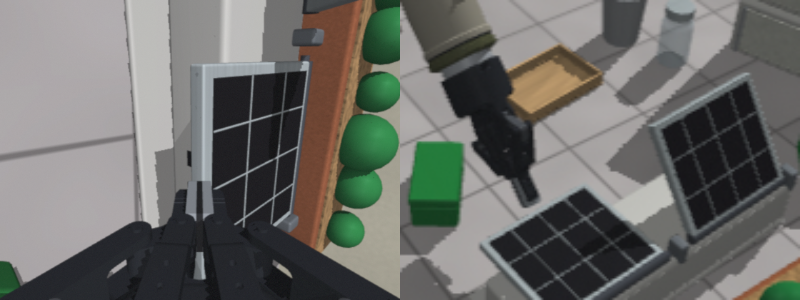

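```bash
python3 - <<'E'
from m import *
f,cx,cy,T=cam("scene"); W=np.linalg.inv(T)
s=r.sense(); A=R.from_euler('xyz',s["tcp_rot"],degrees=True).as_matrix(); t=np.array(s["tool_pos"]); print(t.round(1))
z=np.load("scene5.npz");P=z["P"];p=z["p"]
for dz in(-60,-40,-20,-10,0,10,19): 
    X=t+A[:,2]*dz; c=W@[*X,1]; u,v=f*c[0]/c[2]+cx,f*c[1]/c[2]+cy
    q=P[int(v),int(u)]; print(dz,X.round(0),(round(u),round(v)),"seen in tool:",(A.T@(q-t)).round(1),q.round(0))
L=(P-t)@A   # tool coords
g=(abs(L[...,0])<14)&(abs(L[...,1])<25)&(L[...,2]>-50)&(L[...,2]<40)
v,u=np.nonzero(g); o=np.argsort(-L[g][:,2])[:25]
for i in o[::2]: print((u[i],v[i]),L[v[i],u[i]].round(1),p[v[i],u[i]])
W2=np.load("wrist5.npz");P=W2["P"];L=(P-t)@A
g=(abs(L[...,0])<20)&(abs(L[...,1])<25)&(L[...,2]>-50)&(L[...,2]<40); q=L[g]; print(len(q),np.percentile(q,[1,50,99],axis=0).round(1))
h=q[np.argsort(-q[:,2])]; print(h[:200:20].round(1))
E
```

```text
[617.1  19.2  80.9]
-60 [575.  16. 123.] (284, 206) seen in tool: [-14.2  28.5 -63.5] [593.   3. 146.]
-40 [589.  17. 109.] (288, 213) seen in tool: [ -8.2  14.8 -43.5] [597.  10. 122.]
-20 [603.  18.  95.] (291, 221) seen in tool: [ -9.2  15.5 -24.9] [611.  10. 109.]
-10 [610.  19.  88.] (293, 224) seen in tool: [ -5.9   9.3 -12.9] [615.  13.  97.]
0 [617.  19.  81.] (294, 228) seen in tool: [  50.7 -102.    14.6] [552.  66.  -2.]
10 [624.  20.  74.] (296, 231) seen in tool: [-5.4 12.   6.8] [631.  15.  85.]
19 [630.  20.  67.] (298, 235) seen in tool: [-10.2  19.5  13.1] [641.  10.  85.]
(np.int64(305), np.int64(233)) [ 8.2 24.8 19.9] [34 31 31]
(np.int64(304), np.int64(233)) [ 6.2 23.8 18.8] [34 30 30]
(np.int64(305), np.int64(232)) [10.  23.6 18. ] [34 31 30]
(np.int64(303), np.int64(233)) [ 4.6 22.1 17.9] [34 31 31]
(np.int64(306), np.int64(231)) [13.7 23.6 17. ] [34 32 31]
(np.int64(300), np.int64(234)) [-3.5 21.1 16.5] [77 74 70]
(np.int64(303), np.int64(232)) [ 6.7 20.2 16.1] [35 32 32]
(np.int64(298), np.int64(235)) [-10.3  22.4  15.9] [35 32 32]
(np.int64(299), np.int64(234)) [-5.4 19.9 15.5] [56 54 52]
(np.int64(297), np.int64(235)) [-12.9  22.7  14.6] [34 31 30]
(np.int64(298), np.int64(234)) [-7.6 19.2 14.4] [34 31 31]
(np.int64(303), np.int64(231)) [ 8.2 19.7 14. ] [33 31 31]
(np.int64(297), np.int64(234)) [-10.2  19.5  13.1] [34 31 31]
6261 [[-16.3 -12.4 -49.5]
 [ 10.1   4.1 -20.9]
 [ 19.5  24.4  18.9]]
[[-7.3 24.9 20. ]
 [ 8.7 24.7 19.4]
 [ 4.5 24.8 19.1]
 [ 9.5 24.6 18.9]
 [-4.3 24.6 18.6]
 [14.5 24.3 18.4]
 [ 0.9 23.9 18.3]
 [-1.2 23.4 18.2]
 [ 7.1 23.6 18. ]
 [16.3 23.7 17.8]]
```

```bash
python3 - <<'E'
from m import *
s=r.sense(); A=R.from_euler('xyz',s["tcp_rot"],degrees=True).as_matrix(); t=np.array(s["tool_pos"])
W2=np.load("wrist5.npz");P=W2["P"];p=W2["p"];L=(P-t)@A
for u in(265,275,280,290):
    print(u,[(v,L[v,u].round(0).astype(int).tolist(),int(p[v,u].mean())) for v in range(235,300,8)])
f,cx,cy,T=cam("wrist")
for X in((0,0,0),(0,0,19),(0,0,-20)):
    c=np.linalg.inv(T)@[*(t+A@X),1]; print(X,f*c[0]/c[2]+cx,f*c[1]/c[2]+cy)
E
```

```text
265 [(235, [-11, -8, 60], 120), (243, [-17, -8, 59], 120), (251, [-22, -8, 60], 120), (259, [12, -5, -17], 128), (267, [12, -5, -23], 129), (275, [12, -4, -30], 129), (283, [12, -4, -35], 129), (291, [12, -4, -40], 128), (299, [12, -4, -46], 152)]
275 [(235, [14, -1, 3], 122), (243, [10, -1, 2], 126), (251, [6, -1, 3], 129), (259, [12, -1, -17], 95), (267, [13, -1, -25], 84), (275, [12, -1, -30], 81), (283, [12, 0, -36], 68), (291, [12, 0, -41], 56), (299, [12, 0, -45], 72)]
280 [(235, [15, 1, 0], 134), (243, [12, 1, -1], 133), (251, [7, 1, 0], 133), (259, [12, 1, -17], 35), (267, [12, 1, -24], 37), (275, [12, 1, -29], 34), (283, [12, 1, -36], 35), (291, [12, 1, -41], 35), (299, [12, 1, -46], 48)]
290 [(235, [15, 6, 1], 168), (243, [10, 6, 2], 167), (251, [6, 6, 1], 167), (259, [12, 5, -17], 129), (267, [12, 5, -24], 128), (275, [12, 5, -30], 128), (283, [12, 5, -36], 129), (291, [12, 5, -40], 128), (299, [12, 5, -45], 157)]
(0, 0, 0) 279.2993352770032 265.7602893838157
(0, 0, 19) 279.2703972417949 247.7007357140209
(0, 0, -20) 279.3373761542209 289.5007147032636
```

Both the scene depth and the wrist depth show the closed tips at about z = -12 in the tool frame, not +19. I'll insert accordingly deeper.

```bash

python3 -m handwheel '[[0,-0.0095,-0.0095,0,0,0,0],[0,-0.0095,-0.0095,0,0,0,0],[0,-0.0078,0.0125,0,0,0,0],[0,-0.0078,0.0125,0,0,0,0],[0,-0.0078,0.0125,0,0,0,0],[0,0,0,0,0,0,0],[0,0,0,0,0,0,0]]'
python3 go.py 626 17.5 38 135 0 93.6
```

```text
time: 16.0
tool_pos: [599.0, 18.3, 36.1]
tcp_rot: [135.2, -0.1, 93.6]
ft_force: [-0.6, 0.0, 0.3]
finger_gap: -0.2
grip_force: 0.0
shift mm (tool) [-2.5 20.4 17.6] turn [-0.2  -0.05 -0.05] t 16.0 F [-0.6  0.   0.3] gap -0.2
```

```bash

python3 -m handwheel '[[0,0.0065,0.006,0,0,0,0],[0,0.0065,0.006,0,0,0,0],[0,0.0065,0.006,0,0,0,0],[0,0,0,0,0,0,0],[0,0,0,0,0,0,0]]'
python3 -m handwheel '[[0,0.003,0,0,0,0,0],[0,0.003,0,0,0,0,0],[0,0.003,0,0,0,0,0],[0,0,0,0,0,0,0]]'
python3 -m handwheel '[[0,0.003,-0.002,0,0,0,0],[0,0.003,-0.002,0,0,0,0],[0,0.003,-0.002,0,0,0,0],[0,0,0,0,0,0,0]]'
```

```text
time: 16.42
tool_pos: [627.4, 19.7, 40.2]
tcp_rot: [134.9, 0.0, 93.6]
ft_force: [0.1, 0.1, -0.3]
finger_gap: 0.2
grip_force: 0.0
time: 16.75
tool_pos: [629.9, 20.8, 42.2]
tcp_rot: [135.4, -0.1, 93.7]
ft_force: [-12.1, -2.4, -1.2]
finger_gap: 0.1
grip_force: 4.5
time: 17.08
tool_pos: [629.9, 21.1, 50.4]
tcp_rot: [135.6, -0.1, 93.7]
ft_force: [-18.0, -4.3, -3.5]
finger_gap: 0.1
grip_force: 7.9
```

```bash
python3 tilt.py;  python3 -m handwheel '[[0,0.003,-0.003,0,0,0,0],[0,0.003,-0.003,0,0,0,0],[0,0.003,-0.003,0,0,0,0],[0,0,0,0,0,0,0]]'; python3 tilt.py
```

```text
tilt 52.01 [0.786 0.053 0.616] [708.9 215.7 136.9] 1839 0.74
tilt 3.18 [0.055 0.003 0.998] [692.4  21.   89.2] 2274 0.74
[629.9  21.1  50.2] [-18.3  -4.5  -3.5] t 17.13 reach 19.0
time: 17.47
tool_pos: [630.6, 20.9, 63.9]
tcp_rot: [135.6, -0.1, 93.7]
ft_force: [-15.6, -3.7, -4.6]
finger_gap: -0.2
grip_force: 7.5
tilt 52.09 [0.788 0.048 0.614] [708.4 215.6 137.4] 1835 0.78
tilt 8.71 [0.151 0.009 0.988] [691.9  20.2  95.8] 2406 0.77
[630.5  20.9  63.6] [-13.2  -3.7  -6. ] t 17.52 reach 19.0
```

```bash
python3 -m handwheel '[[0,0.0058,-0.0038,0,0,0,0],[0,0.0058,-0.0038,0,0,0,0],[0,0.0058,-0.0038,0,0,0,0],[0,0.0058,-0.0038,0,0,0,0],[0,0,0,0,0,0,0]]'; python3 tilt.py
python3 -m handwheel '[[0,0.0054,-0.0021,0,0,0,0],[0,0.0054,-0.0021,0,0,0,0],[0,0.0054,-0.0021,0,0,0,0],[0,0.0054,-0.0021,0,0,0,0],[0,0.0054,-0.0021,0,0,0,0],[0,0,0,0,0,0,0]]'; python3 tilt.py
```

```text
time: 17.93
tool_pos: [637.5, 21.0, 92.6]
tcp_rot: [135.4, -0.1, 93.7]
ft_force: [-17.6, -1.7, -1.0]
finger_gap: 0.3
grip_force: 6.9
tilt 51.99 [0.786 0.049 0.616] [708.9 216.1 136.9] 1831 0.8
tilt 20.91 [0.356 0.022 0.934] [692.3  20.6 111.3] 2737 0.8
[637.2  21.1  92. ] [-15.6  -3.   -1.6] t 17.98 reach 19.0
time: 18.48
tool_pos: [651.0, 21.5, 121.0]
tcp_rot: [135.2, -0.0, 93.6]
ft_force: [-5.2, 0.9, -4.4]
finger_gap: 0.3
grip_force: 3.5
tilt 51.93 [0.786 0.052 0.617] [708.6 215.8 137.2] 1827 0.65
tilt 34.17 [0.56  0.036 0.827] [699.6  21.1 126.4] 3000 0.73
[650.9  21.5 120.6] [-6.  -0.4 -4.4] t 18.53 reach 19.0
```

```bash
python3 -m handwheel '[[0,0.006,-0.0009,0,0,0,0],[0,0.006,-0.0009,0,0,0,0],[0,0.006,-0.0009,0,0,0,0],[0,0.006,-0.0009,0,0,0,0],[0,0,0,0,0,0,0]]'; python3 tilt.py
python3 -m handwheel '[[0,0.005,0,0,0,0,0],[0,0.005,0,0,0,0,0],[0,0.005,0.0002,0,0,0,0],[0,0.005,0.0002,0,0,0,0],[0,0.004,0.0002,0,0,0,0],[0,0,0,0,0,0,0]]'; python3 tilt.py
```

```text
time: 18.95
tool_pos: [666.3, 22.4, 141.2]
tcp_rot: [135.1, -0.0, 93.6]
ft_force: [-1.8, 0.5, -6.5]
finger_gap: 0.2
grip_force: 3.2
tilt 52.04 [0.787 0.05  0.615] [708.7 215.7 137.1] 1833 0.79
tilt 44.6 [0.701 0.044 0.712] [706.3  21.1 139.1] 3205 0.76
[666.   22.4 140.7] [-5.6  0.  -4.5] t 19.0 reach 19.0
time: 19.5
tool_pos: [683.7, 23.5, 157.3]
tcp_rot: [135.1, -0.0, 93.6]
ft_force: [-2.8, -0.4, -7.2]
finger_gap: 0.3
grip_force: 3.3
tilt 51.92 [0.786 0.05  0.617] [709.1 215.4 136.6] 1833 0.66
tilt 54.6 [0.814 0.05  0.579] [714.5  21.6 152.2] 3301 0.67
[683.5  23.5 157.1] [-4.2  0.1 -6.7] t 19.55 reach 19.0
```

At 54.6° held. I'll back off to see the springback.

```bash
python3 -m handwheel '[[0,-0.003,0,0,0,0,0],[0,-0.005,0,0,0,0,0],[0,-0.008,0,0,0,0,0],[0,-0.012,0,0,0,0,0],[0,0,0,0,0,0,0],[0,0,0,0,0,0,0],[0,0,0,0,0,0,0]]'; python3 tilt.py
```

```text
time: 20.13
tool_pos: [665.8, 21.7, 140.7]
tcp_rot: [134.8, 0.0, 93.6]
ft_force: [-0.6, 0.1, 0.1]
finger_gap: -0.1
grip_force: 0.0
tilt 52.07 [0.787 0.05  0.615] [708.7 216.1 136.9] 1833 0.72
tilt 47.84 [0.74  0.049 0.671] [708.6  20.9 143.3] 3183 0.77
[665.9  21.7 140.8] [ 0.2 -0.3  0.6] t 20.18 reach 19.0
```

```bash
python3 -m handwheel '[[0,0.008,0.0006,0,0,0,0],[0,0.006,0.0005,0,0,0,0],[0,0.006,0.0005,0,0,0,0],[0,0.005,0.0004,0,0,0,0],[0,0.005,0.0003,0,0,0,0],[0,0.004,0.0003,0,0,0,0],[0,0,0,0,0,0,0],[0,0,0,0,0,0,0]]'; python3 tilt.py
```

```text
time: 20.85
tool_pos: [689.9, 23.8, 159.7]
tcp_rot: [135.2, -0.0, 93.6]
ft_force: [-7.7, -0.9, -0.6]
finger_gap: -0.3
grip_force: 3.4
tilt 52.02 [0.787 0.05  0.615] [708.9 215.9 136.9] 1828 0.76
tilt 57.3 [0.84  0.053 0.54 ] [718.   21.4 154.8] 3328 0.77
[689.8  23.8 159.7] [-6.4 -0.3 -2.3] t 20.9 reach 19.0
```

Another 1.6° is needed, then I'll release and retreat fully.

```bash
python3 -m handwheel '[[0,0.002,0,0,0,0,0],[0,0.002,0,0,0,0,0],[0,0,0,0,0,0,0],[0,0,0,0,0,0,0]]'; python3 tilt.py
```

```text
time: 21.23
tool_pos: [692.2, 24.0, 161.7]
tcp_rot: [135.2, -0.0, 93.6]
ft_force: [-3.2, -0.9, -8.6]
finger_gap: -0.0
grip_force: 3.3
tilt 52.08 [0.787 0.051 0.615] [709.2 215.5 136.5] 1828 0.73
tilt 58.57 [0.852 0.054 0.522] [719.5  21.3 156.2] 3337 0.73
[692.2  24.  161.9] [-2.4 -1.4 -8.1] t 21.28 reach 19.0
```

```bash
python3 -m handwheel '[[0,-0.003,0,0,0,0,0],[0,-0.005,0,0,0,0,0],[0,-0.008,0,0,0,0,0],[0,-0.012,0,0,0,0,0],[0,-0.008,-0.012,0,0,0,0],[0,-0.008,-0.015,0,0,0,0],[0,0,-0.015,0,0,0,0],[0,0,0,0,0,0,0]]'; python3 -m handwheel '[[0,0,0,0,0,0,0],[0,0,0,0,0,0,0],[0,0,0,0,0,0,0],[0,0,0,0,0,0,0]]'; python3 tilt.py
python3 - <<'E'
from m import *
P=np.load("s4.npz")["P"]; g=(abs(P[...,0]-422)<60)&(abs(P[...,1]+303)<70)&(P[...,2]>142)&(P[...,2]<158); rect(P,g,"tin_c")
cv2.imwrite("pics/end.png",np.load("s4.npz")["p"])
E
```

```text
time: 21.95
tool_pos: [633.5, 19.7, 166.6]
tcp_rot: [134.6, 0.1, 93.6]
ft_force: [0.4, 0.9, 1.0]
finger_gap: -0.2
grip_force: 0.0
time: 22.28
tool_pos: [632.9, 20.1, 162.1]
tcp_rot: [135.0, -0.0, 93.6]
ft_force: [0.2, 0.0, -0.3]
finger_gap: 0.1
grip_force: 0.0
tilt 52.01 [0.787 0.05  0.615] [708.8 216.4 137. ] 1829 0.72
tilt 51.89 [0.785 0.05  0.617] [713.5  20.8 147. ] 2731 0.7
[632.7  20.1 161.9] [-0.3 -0.6  0.1] t 22.33 reach 19.0
tin_c 1000 z 149.2 1.9 c [ 424.8 -305.8] size [ 66.2 110.3] ang 7.1 mean [ 428.4 -307.7  149. ]
```

View pics/end.png

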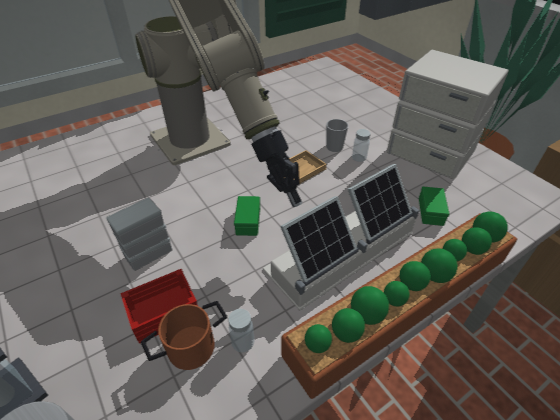

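The final view shows both panels at the same tilt, at (320,240) and (382,203). The three-tin column is undisturbed at (140,230), and the gripper is clear of everything. Handing in.

```bash
python3 -c "
from bench import r
print(r.hand_in())"
```

```text
the job is handed in; nothing more can be done
None
```

The job is handed in with no verdict returned: the tin stands squarely on the column (about 1 mm off when placed), and the released panel rests at 51.9° against its neighbour's 52.0°.

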